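Nip the carabiner in the inspection clamp

ROBOT

A 6-joint arm with a two-finger parallel gripper is mounted at the origin on the work surface. World frame = base frame: x ahead of the robot, y to its left, z up, the work surface at z = 0. Lengths are in m, angles in rad, forces in N, time in s.
With the tool pointing down it reaches from about 0.275 to 1 m from the base axis. Payload 8.4 kg.
Tool frame: the origin (TCP) lies on the centre line of the jaws, within the pads' length; the fingertips stand 14 mm ahead of it and the grasp point (between the pads) lies 5 mm behind it (env.tip_reach is the distance from the TCP to the fingertips, in m); z points along the fingers, y is the line along which they close (so a half turn about z gives the same grasp; the last joint's range is limited). The gripper opens to 85 mm and grips with 20 to 120 N. Pads are 22 mm wide; open, the fingers measure 114 mm over their backs; the gripper's body (76 mm by 85 mm) begins 54 mm behind the grasp point. The pads swing forward as they close: fully open they stand 13 mm farther back than shut.
Start: joints at [1.336, 0.353, 1.633, -0, 1.155, -0.002], TCP at [0.144, 0.608, 0.245] pointing down, gripper open.
Joint ranges: [-2.63, 2.63], [-0.92, 2.1], [0.06, 2.66], [-1.3, 4.44], [0, 2.69], [-3.02, 3.02]. Speed limits (rad/s): [2.22, 2.22, 2.79, 3.14, 3.14, 3.14].

INTERFACE

Orientations are given as a unit quaternion [x, y, z, w].
In Python, from workcell import env, eyes gives the robot as it stands.
- The arm moves only by the tool play_rows, never from a script. Its argument "targets" is a list of rows, each a list of 5 numbers: the finger opening in mm, from 0 to 85.4, then the shift along the tool's x, y, z in mm, then the turn about the tool's z in degrees. A call has 1 to 12 rows; each row is the pose to reach, as a shift and turn from the pose commanded when the call began, along the tool's axes at that moment; what a row does not reach only later rows make up. A row lasts 1/8 s, in which the tool goes at most 62.5 mm and 10.7 degrees, less where a joint would pass 70% of its speed; a pose out of reach is approached as far as the arm can. A call with a gripper value outside its range is refused whole. The fingers move at their own pace and stop on an object; "grip_force" is the grip in N (left out, the last holds). Time passes only in rows, so rows that repeat a pose let the fingers close. It gives the time, the measured TCP pose, the force, the opening and the grip force at its end, in the units of the state.
- env.sense(): the state, without advancing time (a new reading comes with each control period).
- eyes.camera(name): name is "scene" or "side" or "wrist"; returns a dict with "img" (480x640x3 uint8, red, green, blue), "mtx" (3x3 intrinsics, pixels), "R" (3x3) and "t" (3): a world point X has camera coordinates R X + t. Camera axes: x right, y down, z forward; pixel columns grow to the right and rows downward; lengths in m; the calibration is good to about 2 mm. A picture is of the moment at which its call begins. There is no depth.
- env.hand_in(): hands the job in; it is judged then, once.
The state is a dict: "time_s": time; "joint_pos": joint angles; "qvel": joint speeds; "joint_torque": joint torques, N m; "eef_pos": TCP position; "tool_rot": TCP orientation; "contact_force": force on the tool from outside, world axes, zero at the start; "moment": the same for the moment, N m; "width": finger opening in m; "grasp_force": force on a finger pad.
Only numpy, scipy, OpenCV 4.12 (cv2) and the standard library are available. Lean on these libraries where they do the work, as an engineer would, in place of code of your own. Each camera call takes 0.05 s, during which the arm holds its last target. There are 200 camera calls.

TASK

Lay the orange carabiner flat in the middle of the clamp tray, lengthwise between the brass jaw and the steel anvil, and let go of it; then turn the orange knob clockwise until the jaw holds the carabiner against the anvil with about 10 newtons, feeling for the load and never squeezing it anywhere near 20, and let go of the knob. Do not touch the three trimmer knobs beside it, and leave everything else on the bench where it is.

Things in the scene. Friction and masses are not known exactly. Their poses are not given: they have to be found in the camera images.
- fixture: Grey clamp fixture fixed to the bench, a level plate 200 (x) x 270 (y) x 20 mm thick, turned by up to 0.2 rad. Origin: centre of the underside, at bench height. In its frame the four knobs stand in a row at x = +55 mm, y = -93, -31, +31, +93 mm (which knob is where changes); the tray is in front of them; behind the jaw a dark spindle housing, y = 106 to 132 mm, 30 mm high.
- tray_mid (a point): Middle of the clamp tray (black rubber patch) on the plate's top, 20 mm over the bench, at x = -50, y = 0 mm of the fixture; axes as the fixture. The tray is open above and in front (-x). The anvil face is 60 mm from here towards -y, the jaw is towards +y. The carabiner's middle belongs here, within 15 mm in x and 12 mm in y, its length along y.
- anvil: Fixed steel anvil at the tray's -y end, 60 (x) x 24 (y) x 24 mm high, axes as the fixture. Origin: on its flat inner face (looking to +y, to the jaw), mid-width, at the tray floor. The brass jaw opposite (60 x 14 x 24 mm high) stands 119 to 129 mm from this face: a hidden adjuster sets it anew each time and it is not measured. The carabiner so has 9 to 19 mm of play.
- carabiner: Loose orange D-shaped carabiner lying flat, 110 (x) x 67 (y) x 11 mm thick, 70 to 110 g. Origin: mid-length, on its underside. Round 11 mm spine bar along x at y = -28 mm, silver gate at y about +23 mm; both ends are flat, at x = -55 and +55 mm. It may lie either way round in the tray; with the spine in front (towards the fixture's -x) its x axis points along the fixture's -y.
- carabiner_mid (a point): Middle of the carabiner (empty opening), half-way up its thickness: 5.5 mm over what it lies on.
- carabiner_spine (a point): Middle of the carabiner's straight spine bar, 5.5 mm over what it lies on: a good place to pinch it from above, across the 11 mm bar (fingers closing along the carabiner's y; the opening inside is about 40 mm wide).
- clamp_grip (a point): On the vertical axis of the orange clamp knob, at the height to grip it (59 mm over the work surface). Its x axis runs along the knob's bar grip and turns with it. Bar: 40 mm long, 14 mm thick, from 34 to 68 mm over the work surface, on a round skirt 38 mm across (26 to 34 mm).
- clamp (a joint): Orange knob's angle: 0 at the start, grows clockwise from above, stop at 2.2 rad; stays where left. It drives the jaw to the anvil, 15 mm per rad, through a spring of 4 N per mm. Each newton at the jaw adds 0.015 N m to the torque; friction of 0.24 N m opposes the last slip, either way, so compare readings after equal small steps. With no load the jaw first slides the carabiner to the anvil; load begins at 0.60 to 1.31 rad; 10 N is 0.17 rad later.
- trim1_base: Black trimmer knob, not to be touched: same size and shape as the orange one (bar 40 x 14 mm, top 68 mm over the work surface). Origin: on its axis, 20 mm over the work surface, 62 mm from the next knob's axis. Its bar points any way.
- trim2_base: Black trimmer knob, as trim1.
- trim3_base: Grey trimmer knob, as trim1.
- steel_biner: Steel carabiner, bystander, 110 x 67 x 11 mm, flat on the bench; leave.
- ascender: Blue rubber-coated ascender, bystander, 190 x 90 x 24 mm, flat; leave.
- gauge_plate: Steel wear-gauge plate with three holes, bystander, 110 x 45 x 5 mm; leave.
- rivet_jar: Frosted jar of steel rivets with metal lid, bystander, 72 mm across, 100 mm high; leave.
- ring8: Red rigging ring, bystander, 68 mm across, 11 mm thick; leave.
Things that resemble listed ones, but are neither listed nor needed, are in the scene too. Several things look just like the carabiner: the one meant starts farthest to the robot's right.

How it is judged:
On the way, in this order (a step that is already met when the one before it is completed fails the run):
1. the carabiner lies flat and loose in the tray, let go, not yet clamped (x of carabiner_mid in the frame of fixture between -0.065 and -0.035 m and y of carabiner_mid in the frame of fixture between -0.012 and 0.012 m and z of carabiner_mid in the frame of fixture below 0.0285 m and angle between the x axis of carabiner and the y axis of fixture, either way round below 0.15 rad and angle between carabiner's own z axis and vertical below 0.1 rad and contact force between the fingers and carabiner below 0.1 N and contact force between carabiner and anvil below 3 N), for 0.2 s.
2. the orange knob has been turned until the jaw holds the carabiner against the anvil (x of carabiner_mid in the frame of fixture between -0.065 and -0.035 m and y of carabiner_mid in the frame of fixture between -0.012 and 0.012 m and z of carabiner_mid in the frame of fixture below 0.0285 m and angle between the x axis of carabiner and the y axis of fixture, either way round below 0.15 rad and angle between carabiner's own z axis and vertical below 0.1 rad and contact force between carabiner and anvil above 6 N and value of joint clamp above 0.4 rad), for 0.2 s.
At the end, for the whole second after the job is handed in: The carabiner lies flat in the tray (its middle within 15 mm in x and 12 mm in y of the tray's middle, its length along the clamp within 0.15 rad), at rest, held against the anvil with 6 to 14 N (x of carabiner_mid in the frame of fixture between -0.065 and -0.035 m and y of carabiner_mid in the frame of fixture between -0.012 and 0.012 m and z of carabiner_mid in the frame of fixture below 0.0285 m and angle between the x axis of carabiner and the y axis of fixture, either way round below 0.15 rad and angle between carabiner's own z axis and vertical below 0.1 rad and contact force between carabiner and anvil between 6 and 14 N and linear speed of carabiner below 0.01 m/s); the robot touches nothing.
It fails at once if the carabiner is pressed against the anvil with more than 20 N (contact force between carabiner and anvil above 20 N).
It fails at once if a trimmer knob is touched (contact force between anything else and trim1_base above 1 N or contact force between anything else and trim2_base above 1 N or contact force between anything else and trim3_base above 1 N).
It fails at once if another thing on the bench is moved by more than 20 mm (distance of any of steel_biner, ascender, gauge_plate, rivet_jar, ring8 from where it was at the start of the episode above 0.02 m).
It also fails if it takes over 72 s, if anything falls off the work surface, if the arm or the gripper's body presses on something with over 40 N, if the wrist force passes 120 N, or if a joint passes its speed limit or range.

## Working session

There is one attempt and no reset: what is moved stays moved. The work goes in short steps, Python scripts to look and compute and a tool call to move; the robot and the scene stay as the last step left them, time stands still between calls to the robot, and variables do not carry over. Pictures are saved under pics/ and viewed, at most 10 in all, crops included, and the job is handed in when it is done.

Besides the shell and the picture viewer there is one more tool, called after "Request:" as a command line: name --pt "numbers of a row" for each row, then --argument value for the rest. play_rows: Moves the arm, as the interface text tells. Its arguments: {"type":"object","properties":{"targets":{"type":"array"},"grip_force":{"type":"number"}},"required":["targets"]}

```bash
mkdir -p pics; cat > h.py <<'E'
import numpy as np, cv2
from workcell import env, eyes
def ray(c,u,v,z):
    d=c["R"].T@np.linalg.inv(c["mtx"])@np.array([u,v,1.0]); o=-c["R"].T@c["t"]
    return o+d*(z-o[2])/d[2]
def proj(c,X):
    p=c["mtx"]@(c["R"]@np.array(X,float)+c["t"]); return p[:2]/p[2]
def cam(n,save=None):
    c=eyes.camera(n)
    if save: cv2.imwrite("pics/"+save,c["img"][:,:,::-1])
    return c
E
python3 - <<'E'
from h import *
for n in("scene","side"):
    c=cam(n,n+"0.png"); print(n,-c["R"].T@c["t"])
    hsv=cv2.cvtColor(c["img"],cv2.COLOR_RGB2HSV)
    m=cv2.inRange(hsv,(5,130,80),(22,255,255))
    k,l,s,ce=cv2.connectedComponentsWithStats(m)
    for i in range(1,k):
        if s[i,4]>40: print(s[i],ce[i].round(),ray(c,*ce[i],0.005).round(3))
E
```

```text
scene [1.62805014 0.08762918 0.90820105]
[     0      0    640    436 179986] [286. 239.] [ 0.454 -0.021  0.005]
[312 249  16  26 247] [319. 264.] [0.546 0.065 0.005]
[446 281  51   8 228] [470. 284.] [0.596 0.404 0.005]
[126 297  27  23 381] [138. 308.] [ 0.712 -0.313  0.005]
[214 320  22  14 228] [224. 326.] [ 0.755 -0.123  0.005]
[   0  411   91   69 2333] [ 32. 443.] [ 1.044 -0.404  0.005]
[ 98 416  11  15  58] [103. 423.] [ 0.999 -0.296  0.005]
[  98  416  245   64 8343] [219. 451.] [ 1.043 -0.086  0.005]
[ 355  427  248   53 6626] [478. 455.] [1.029 0.346 0.005]
[ 47 454  40  26 313] [ 71. 469.] [ 1.088 -0.322  0.005]
[ 87 464  12  16  59] [ 92. 471.] [ 1.091 -0.286  0.005]
[359 468  13  12  68] [366. 474.] [1.073 0.159 0.005]
side [-0.16189487 -0.67401809  0.79203702]
[     0    109    640    371 131678] [350. 332.] [ 0.455 -0.15   0.005]
[205 180  36  15 154] [223. 187.] [0.608 0.408 0.005]
[256 244  25  21 271] [268. 254.] [0.505 0.126 0.005]
[427 248  21  11 165] [437. 253.] [ 0.756 -0.123  0.005]
[495 293  24  28 508] [507. 306.] [ 0.712 -0.315  0.005]
```

View pics/scene0.png

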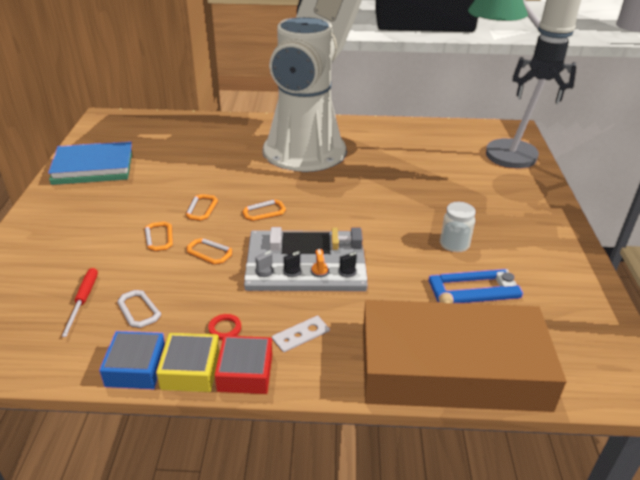

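View pics/side0.png

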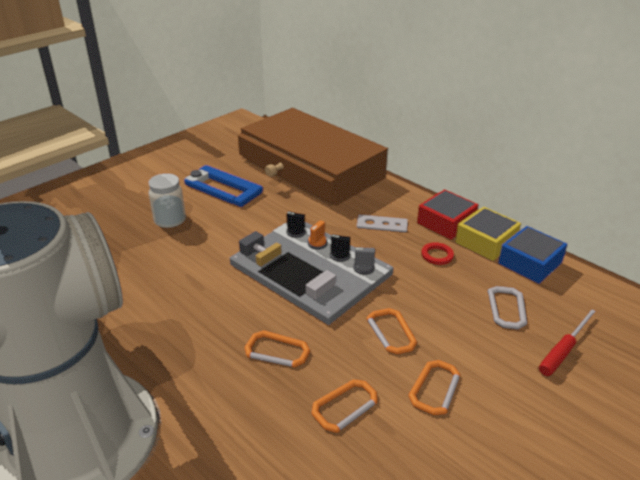

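Scene view: four orange carabiners at about (201,207), (264,210), (159,236) and (209,250). The robot's right (-y) is the image's left, so (159,236) fits, which is (435,388) in the side view. The orange knob is at (320,262), third in the row from the left. I'll measure the carabiners and the fixture, and crop the candidate to confirm it.

```bash
python3 - <<'E'
from h import *
C={n:cam(n) for n in("scene","side")}
for n,c in C.items():
    hsv=cv2.cvtColor(c["img"],cv2.COLOR_RGB2HSV)
    p={"scene":(148,236),"side":(418,395)}[n]
    m=cv2.inRange(hsv,(5,205,180),(18,255,255))
    m=cv2.morphologyEx(m,cv2.MORPH_CLOSE,np.ones((3,3)))
    k,l,s,ce=cv2.connectedComponentsWithStats(m)
    for i in range(1,k):
        if s[i,4]>60: 
            print(n,s[i],ce[i].round(),ray(c,*ce[i],0.0055).round(3))
s=C["scene"];d=C["side"]
a=cv2.resize(s["img"][190:280,125:295],None,fx=4,fy=4,interpolation=cv2.INTER_CUBIC)[:,:400]
b=cv2.resize(d["img"][345:435,385:485],None,fx=4,fy=4,interpolation=cv2.INTER_CUBIC)
cv2.imwrite("pics/crop1.png",np.hstack([a,b])[:,:,::-1])
E
```

```text
(no output)
```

View pics/crop1.png

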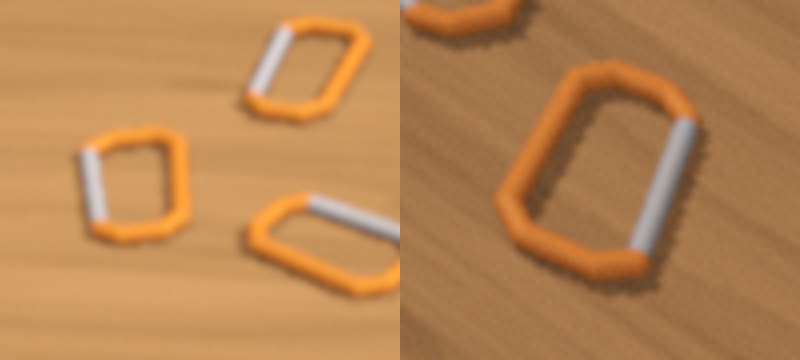

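The crop shows the candidate on its own, with its gate towards the robot's right and its spine on the +y side. Next I'll compute a rough pose and look from above with the wrist camera.

```bash
python3 - <<'E'
from h import *
C={n:cam(n) for n in("scene","side")}
for nm,n,pts,z in [("spine","scene",[(170,224.5),(171,245.5)],.0055),("spine","side",[(429,364),(412,395)],.0055),("gate","scene",[(147.5,228),(149.5,244)],.0055),("gate","side",[(457,376),(445,407)],.0055)
 ,("knob","scene",[(320,258)],.06),("knob","side",[(317,233)],.06),("others","scene",[(201,207),(264,210),(209,250)],.0055),("plate","scene",[(246,288),(366,288)],.02),("plate","side",[(231,262),(330,318),(392,270)],.02)]:
    for p in pts: print(nm,n,ray(C[n],*p,z).round(3))
s=env.sense(); print(s["eef_pos"],s["tool_rot"])
from scipy.spatial.transform import Rotation as R
print(R.from_quat(s["tool_rot"]).as_matrix().round(3))
c=cam("wrist");M=R.from_quat(s["tool_rot"]).as_matrix();print("camera in tool",M.T@(-c["R"].T@c["t"]-s["eef_pos"]),"\n",(c["R"]@M).round(2),c["mtx"])
for n,p in(("scene",(170,235)),("side",(420,380))):
  h=cv2.cvtColor(C[n]["img"],cv2.COLOR_RGB2HSV);print(h[p[1],p[0]-3:p[0]+4].tolist(),h[p[1],p[0]+20])
E
```

```text
spine scene [ 0.413 -0.314  0.005]
spine scene [ 0.497 -0.292  0.005]
spine side [ 0.491 -0.297  0.005]
spine side [ 0.418 -0.317  0.005]
gate scene [ 0.431 -0.367  0.006]
gate scene [ 0.494 -0.345  0.005]
gate side [ 0.502 -0.346  0.005]
gate side [ 0.435 -0.368  0.005]
knob scene [0.591 0.067 0.06 ]
knob side [0.575 0.053 0.06 ]
others scene [ 0.332 -0.252  0.005]
others scene [ 0.336 -0.086  0.005]
others scene [ 0.509 -0.199  0.005]
plate scene [ 0.654 -0.091  0.02 ]
plate scene [0.639 0.169 0.02 ]
plate side [0.422 0.144 0.02 ]
plate side [ 0.444 -0.11   0.02 ]
plate side [ 0.63  -0.103  0.02 ]
[0.14416003 0.60800129 0.24502533] [ 1.16141572e-01  9.93232641e-01 -2.33245598e-04 -3.50656228e-05]
[[-0.973  0.231 -0.   ]
 [ 0.231  0.973 -0.   ]
 [ 0.    -0.    -1.   ]]
camera in tool [ 0.08317627 -0.00046363 -0.12931282] 
 [[ 0.    1.   -0.  ]
 [-0.95  0.   -0.32]
 [-0.32  0.    0.95]] [[414.00481987   0.         319.45166835]
 [  0.         414.00481987 243.13094381]
 [  0.           0.           1.        ]]
[[14, 171, 183], [14, 194, 217], [15, 199, 244], [16, 193, 254], [15, 183, 246], [15, 162, 228], [15, 139, 214]] [ 15 135 210]
[[13, 180, 204], [14, 190, 211], [13, 188, 210], [13, 187, 199], [13, 193, 185], [13, 195, 165], [12, 191, 143]] [ 14 135 162]
```

Request:
play_rows --pt "85 -480 -480 -50 72" --pt "85 -480 -480 -50 72" --pt "85 -480 -480 -50 72" --pt "85 -480 -480 -50 72" --pt "85 -480 -480 -50 72" --pt "85 -480 -480 -50 72" --pt "85 -480 -480 -50 72" --pt "85 -480 -480 -50 72" --pt "85 -480 -480 -50 72" --pt "85 -480 -480 -50 72" --pt "85 -480 -480 -50 72" --pt "85 -480 -480 -50 72"

```text
time_s: 1.85
eef_pos: [0.5022, 0.0274, 0.2956]
tool_rot: [0.679, 0.734, 0.0, 0.001]
contact_force: [-1.1, 0.9, -0.7]
width: 0.0853
grasp_force: 0.0
```

```bash
python3 - <<'E'
from h import *
c=cam("wrist","w1.png"); s=env.sense(); print(s["time_s"],s["eef_pos"],s["tool_rot"],s["contact_force"],s["moment"])
import pickle; pickle.dump(c,open("w1.pkl","wb"))
E
```

```text
1.9 [0.50100362 0.02895183 0.29522286] [ 6.78947990e-01  7.34186368e-01  4.24762091e-06 -6.94687389e-05] [-0.40834903  0.3968685  -0.44031331] [ 8.79400104e-03 -8.01185733e-05 -4.18905407e-02]
```

View pics/w1.png

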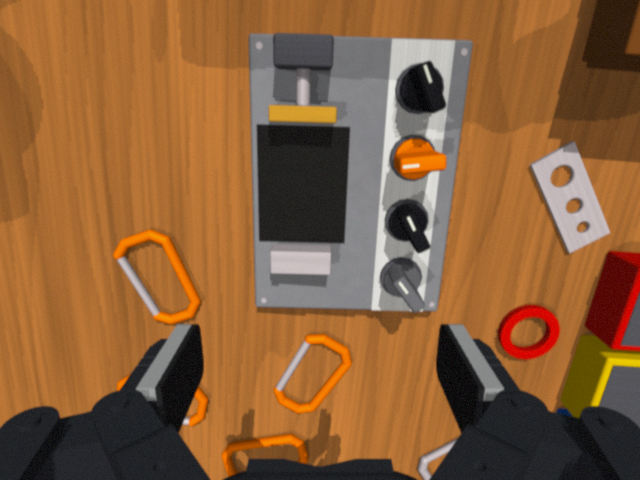

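The wrist view shows the plate with corners at about (250,35), (471,40), (441,313) and (257,309). The black patch is centred near (303,183), the brass jaw is at the top and the anvil at the bottom. The orange knob at (418,161) is the second from the jaw end, at fixture y = +31, and its bar is roughly along world x.

```bash
python3 - <<'E'
from h import *
import pickle; c=pickle.load(open("w1.pkl","rb"))
im=c["img"]; h=cv2.cvtColor(im,cv2.COLOR_RGB2HSV)
m=(h[:,:,1]<70).astype(np.uint8)*255; m[:25]=0;m[325:]=0;m[:,:235]=0;m[:,480:]=0
m=cv2.morphologyEx(m,cv2.MORPH_OPEN,np.ones((5,5)))
cn=max(cv2.findContours(m,0,1)[0],key=cv2.contourArea)
q=cv2.approxPolyDP(cv2.convexHull(cn),10,True)[:,0]; print(q.tolist())
W=np.array([ray(c,*p,.02)[:2] for p in q]);print(W.round(4), np.linalg.norm(np.roll(W,-1,0)-W,axis=1))
d=((h[:,:,2]<45)).astype(np.uint8)*255; d[:110]=0;d[255:]=0;d[:,:245]=0;d[:,365:]=0
cn=max(cv2.findContours(d,0,1)[0],key=cv2.contourArea)
q2=cv2.minAreaRect(cn);P=np.array([ray(c,*p,.0205)[:2] for p in cv2.boxPoints(q2)]);print("patch",q2,P.mean(0),P.round(4).tolist())
o=cv2.inRange(h,(5,200,150),(20,255,255));o[:120]=0;o[200:]=0;o[:,:375]=0;o[:,460:]=0
cv2.imwrite("pics/o.png",cv2.resize(im[10:330,240:490],None,fx=2.0,fy=1.8)[:,:,::-1])
ys,xs=np.nonzero(o);print("orange",len(xs),xs.min(),xs.max(),ys.min(),ys.max())
# bar-top edge: bright orange
print([h[y,430].tolist() for y in range(148,180,3)],[h[y,405].tolist() for y in range(140,185,4)])
E
```

```text
[[251, 34], [471, 42], [435, 310], [256, 305]]
[[ 0.4315  0.1618]
 [ 0.6261  0.1705]
 [ 0.6387 -0.095 ]
 [ 0.4434 -0.1039]] [0.19478907 0.26581014 0.19554467 0.26598962]
patch ((301.4151306152344, 183.3004608154297), (90.2615966796875, 114.88665771484375), 1.7357045412063599) [0.4843656  0.03054051] [[0.4399, -0.0285], [0.4401, 0.0855], [0.5249, 0.0896], [0.5327, -0.0244]]
orange 1271 396 445 139 178
[[14, 255, 228], [14, 255, 201], [14, 255, 207], [16, 255, 245], [16, 255, 246], [15, 255, 246], [15, 255, 243], [14, 255, 224], [11, 25, 165], [12, 6, 224], [24, 6, 222]] [[8, 121, 126], [16, 255, 245], [16, 255, 247], [14, 255, 222], [13, 255, 194], [16, 255, 246], [13, 160, 244], [13, 96, 239], [14, 255, 210], [14, 255, 161], [30, 4, 117], [18, 8, 151]]
```

View pics/o.png

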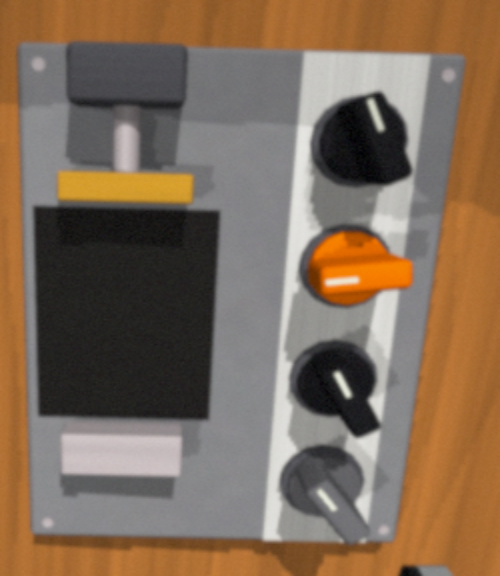

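Fixture centre comes out at (0.535, 0.033) with yaw 0.046 rad. The tray middle from the corners, (0.485, 0.031), agrees with the patch centre (0.484, 0.031). Next: above the carabiner.

Request:
play_rows --pt "35 -330 -72 70 79.5" --pt "35 -330 -72 70 79.5" --pt "35 -330 -72 70 79.5" --pt "35 -330 -72 70 79.5" --pt "35 -330 -72 70 79.5" --pt "35 -330 -72 70 79.5" --pt "35 -330 -72 70 79.5" --pt "35 -330 -72 70 79.5" --pt "35 -330 -72 70 79.5"

```text
time_s: 3.02
eef_pos: [0.4557, -0.3031, 0.2252]
tool_rot: [0.991, 0.133, -0.0, -0.0]
contact_force: [0.2, 0.7, -0.9]
width: 0.0348
grasp_force: 0.0
```

```bash
cat >> h.py <<'E'
def car(c):
    """spine mid, dir of carabiner from wrist picture: largest orange blob near the TCP"""
    h=cv2.cvtColor(c["img"],cv2.COLOR_RGB2HSV)
    return cv2.inRange(h,(5,215,120),(20,255,255))
E
python3 - <<'E'
from h import *
c=cam("wrist","w2.png"); s=env.sense(); print(s["time_s"],s["eef_pos"],s["tool_rot"],s["width"])
import pickle; pickle.dump(c,open("w2.pkl","wb"))
m=car(c); k,l,st,ce=cv2.connectedComponentsWithStats(m)
for i in range(1,k):
    if st[i,4]>100: print(st[i],ce[i].round())
print(proj(c,[.455,-.305,.0055]))
E
```

```text
3.075 [ 0.45574606 -0.30323328  0.22528388] [ 9.91059111e-01  1.33423391e-01 -3.60776392e-05 -1.90354154e-04] 0.035079548419238785
[ 143   37  134  132 3631] [215.  92.]
[ 316  142   74  126 2931] [341. 204.]
[   0  230  116   79 2343] [ 54. 257.]
[ 187  260   89  105 1979] [221. 302.]
[321.2758504  204.92932367]
```

View pics/w2.png

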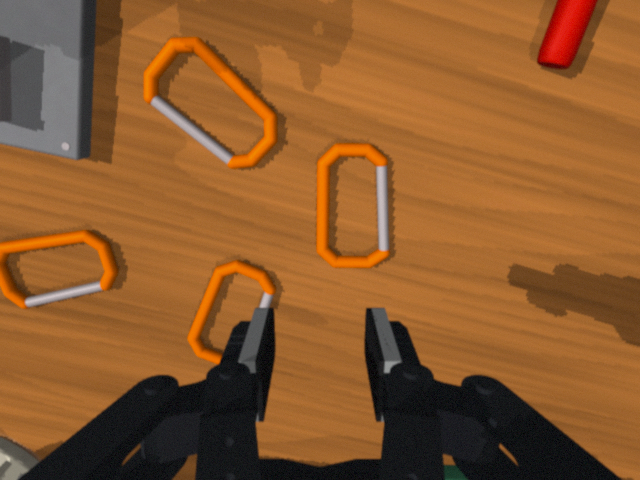

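The target carabiner lies at (355,205), with its spine bar at column 323, rows 158 to 250. It is farther right than the other three.

```bash
python3 - <<'E'
from h import *
import pickle; c=pickle.load(open("w2.pkl","rb")); m=car(c)
T=np.array([ .45575,-.3032]); a,b=.99106,.13342; X=np.array([a*a-b*b,2*a*b]);Y=np.array([X[1],-X[0]])
pts=[]
for v in range(170,240,5):
    u=np.nonzero(m[v,305:345])[0]+305; pts.append(ray(c,(u.min()+u.max())/2,v,.0055)[:2])
pts=np.array(pts);d=pts[-1]-pts[0];d/=np.linalg.norm(d);print("spine mid",pts.mean(0),"dir",d,np.degrees(np.arctan2(-d[1],-d[0])))
ys,xs=np.nonzero(m[135:275,310:395]);ys+=135
ends=[ray(c,350,ys.min(),.0055)[:2],ray(c,350,ys.max(),.0055)[:2]];print(ends)
L=[(e-T)@X*1e3 for e in ends];print("along tool x",L,np.mean(L),"spine off tool y",((pts-T)@Y*1e3).round(1), "tool x deg",np.degrees(np.arctan2(X[1],X[0])),"y",np.degrees(np.arctan2(Y[1],Y[0])))
E
```

```text
spine mid [ 0.4570697  -0.30552017] dir [-0.96789526 -0.25135385] 14.557640774456189
[array([ 0.51233085, -0.31373455]), array([ 0.40618969, -0.34547428])]
along tool x [np.float64(51.78060361261951), np.float64(-58.975531279814255)] -3.5974638335973737 spine off tool y [3.  3.  3.  3.  3.  3.  2.2 2.2 2.6 2.2 2.6 2.2 2.2 2.2] tool x deg 15.334525796680131 y -74.66547420331987
```

Request:
play_rows --pt "32 -3.5 2.5 50 0.8" --pt "32 -3.5 2.5 110 0.8" --pt "32 -3.5 2.5 160 0.8" --pt "32 -3.5 2.5 195 0.8" --pt "32 -3.5 2.5 208 0.8" --pt "32 -3.5 2.5 208 0.8" --pt "0 -3.5 2.5 208 0.8" --pt "0 -3.5 2.5 208 0.8" --pt "0 -3.5 2.5 208 0.8" --pt "0 -3.5 2.5 208 0.8" --pt "0 -3.5 2.5 208 0.8" --grip_force 40

```text
time_s: 4.45
eef_pos: [0.4539, -0.3083, 0.0189]
tool_rot: [0.992, 0.125, 0.001, 0.001]
contact_force: [0.4, 1.6, 8.3]
width: 0.0086
grasp_force: 39.4
```

The opening reads 8.6 mm with an upward force, so the tips pinch above the bar's mid-height. I'll open, go slightly lower and close again.

Request:
play_rows --pt "24 0 0 0 0" --pt "24 0 0 0 0" --pt "24 0 0 2 0" --pt "24 0 0 2 0" --pt "0 0 0 2 0" --pt "0 0 0 2 0" --pt "0 0 0 2 0" --pt "0 0 0 2 0"

```text
time_s: 5.45
eef_pos: [0.4527, -0.3077, 0.0153]
tool_rot: [0.992, 0.125, -0.0, -0.0]
contact_force: [-0.9, 0.1, 1.5]
width: 0.009
grasp_force: 39.0
```

```bash
python3 -c "
from h import *
print(env.tip_reach,env.sense()['contact_force'])"
```

```text
0.014 [-0.94873985  0.10060767  1.54698905]
```

Request:
play_rows --pt "0 0 0 -30 0" --pt "0 0 0 -80 0" --pt "0 20 -70 -120 -10" --pt "0 30 -110 -120 -20" --pt "0 40 -150 -120 -30" --pt "0 50 -190 -120 -40" --pt "0 60 -230 -120 -50" --pt "0 70 -270 -120 -60" --pt "0 80 -300 -120 -70" --pt "0 88 -327 -120 -78.2" --pt "0 88 -327 -120 -78.2" --pt "0 88 -327 -120 -78.2" --grip_force 60

```text
time_s: 6.95
eef_pos: [0.4568, 0.0306, 0.1352]
tool_rot: [0.692, 0.722, -0.0, 0.0]
contact_force: [-0.4, -0.3, -0.6]
width: 0.0078
grasp_force: 60.0
```

```bash
python3 - <<'E'
from h import *
c=cam("wrist","w3.png"); s=env.sense(); print(s["time_s"],s["eef_pos"],s["tool_rot"],s["width"])
import pickle; pickle.dump(c,open("w3.pkl","wb"))
E
```

```text
7.0 [0.45686412 0.0303504  0.1352211 ] [ 6.91774076e-01  7.22113988e-01 -1.25952930e-04  6.48281959e-06] 0.008193938563619286
```

View pics/w3.png

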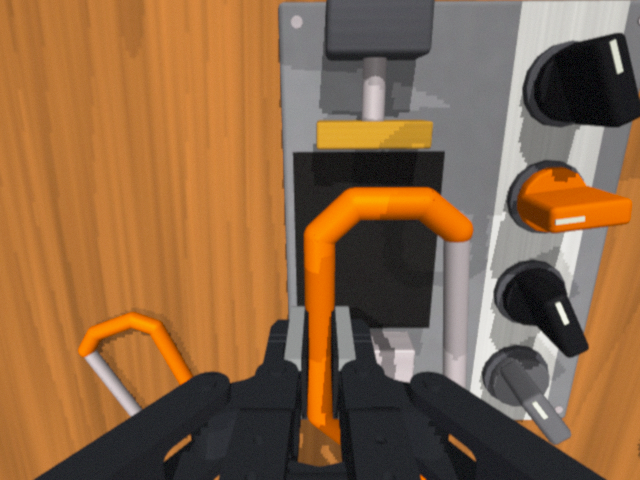

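The carabiner is held by its spine at column 320, its far end at row 187 over the tray. The knob bar runs from about (540,215) to (630,207). I'll check the end position and the bar angle.

```bash
python3 - <<'E'
from h import *
import pickle; c=pickle.load(open("w3.pkl","rb"))
C=np.array([.535,.0333]);a=.0456;Rm=np.array([[np.cos(a),np.sin(a)],[-np.sin(a),np.cos(a)]])
f=lambda u,v,z:(Rm@(ray(c,u,v,z)[:2]-C)*1e3).round(1)
m=car(c); col=np.nonzero(m[150:260,393])[0]+150; print("end top row",col.min(),f(393,col.min(),.1255))
print("spine top", [f((lambda u:(u.min()+u.max())/2)(np.nonzero(m[v,290:350])[0]+290),v,.1255) for v in (250,270,290)], "gate",f(456,260,.1255),f(456,330,.1255))
print("jaw bottom-edge front face",f(375,148,.044),f(375,148,.02),"jaw top edge",f(375,122,.044))
print("patch",f(294,152,.0205),f(443,152,.0205),f(429,327,.0205))
print("anvil top right",f(413,348,.044))
print("knob bar top face:",[ (p,f(*p,.068)) for p in((540,212),(545,232),(630,200),(630,219))], proj(c,[.5885,.0668,.068]))
h=cv2.cvtColor(c["img"],cv2.COLOR_RGB2HSV)
v=h[180:245,500:640]; t=((v[:,:,0]<=18)&(v[:,:,0]>=14)&(v[:,:,2]>225)).astype(np.uint8)*255
for u in range(525,632,6):
    r=h[180:240,u,2]; s=h[180:240,u,1]; print(u,''.join('.' if ss<200 else str(min(9,int(x)//26)) for x,ss in zip(r,s)))
E
```

```text
end top row 187 [-53.2  56.4]
spine top [array([-78.4,  33.7]), array([-78.2,  26. ]), array([-78.4,  18.1])] gate [-29.1  29.8] [-26.1   1.2]
jaw bottom-edge front face [-49.2  61. ] [-46.   58.5] jaw top edge [-49.7  74. ]
patch [-92.9  56.4] [-6.6 56.2] [ -5.1 -58.8]
anvil top right [-20.8 -59.7]
knob bar top face: [((540, 212), array([29.6, 32.6])), ((545, 232), array([33.8, 22.4])), ((630, 200), array([72.1, 38.5])), ((630, 219), array([74.4, 29. ]))] [591.26141646 215.08354059]
525 ..55555556677777665544333333333333333344444.................
531 67889999999988777766655443333333333333333456765.............
537 99999999999988777777766655443333333333333333456776..........
543 999999999998877777777777665554433333333333333333466.........
549 999999999988777777777788777665555544455555554444444.........
555 678999999887777787778888888889999888888.......888876........
561 67899999888777787787888888899999999999........88887.........
567 7789999888778777788888888889999999999........88887..........
573 999999988777777888888888889999999999........888876..........
579 999999888788788888888888899999999999.......888887...........
585 ......888887888888888888999999999999......888887............
591 ........7888888888888889999999999999989988888876............
597 ..........8888888888888999999999999999988888876.............
603 ...........78888888888999999999999999998888886..............
609 .............7888888899999999999999999988888766.............
615 ...............8888899999999999999999988888765..............
621 ................78899999999999999999899988766...............
627 .................789999999999999999999888866................
```

The end sits at fixture y = 56.4 and the jaw face at about 61, with the spine at x = -78. I'll shift 1 mm away from the jaw, lower and release.

Request:
play_rows --pt "0 -1 0 40 0" --pt "0 -1 0 75 0" --pt "0 -1 0 90 0" --pt "0 -1 0 96 0" --pt "0 -1 0 99 0" --pt "0 -1 0 99 0" --pt "0 -1 0 99 0"

```text
time_s: 7.88
eef_pos: [0.4575, 0.0299, 0.0369]
tool_rot: [0.691, 0.723, 0.0, 0.0]
contact_force: [1.1, -0.5, -1.5]
width: 0.0082
grasp_force: 60.0
```

Request:
play_rows --pt "30 0 0 0 0" --pt "30 0 0 0 0" --pt "30 0 0 0 0" --pt "30 0 0 0 0" --pt "30 0 0 -20 0" --pt "30 0 0 -60 0" --pt "30 0 0 -120 0" --pt "30 0 0 -160 0" --pt "30 0 0 -160 0" --pt "30 0 0 -160 0"

```text
time_s: 9.12
eef_pos: [0.4565, 0.0299, 0.1957]
tool_rot: [0.691, 0.723, -0.0, -0.0]
contact_force: [-0.9, 0.6, -0.4]
width: 0.03
grasp_force: 0.0
```

```bash
python3 - <<'E'
from h import *
c=cam("wrist","w4.png"); s=env.sense(); print(s["time_s"],s["eef_pos"],s["tool_rot"],s["width"])
import pickle; pickle.dump(c,open("w4.pkl","wb"))
C=np.array([.535,.0333]);a=.0456;Rm=np.array([[np.cos(a),np.sin(a)],[-np.sin(a),np.cos(a)]])
f=lambda u,v,z:(Rm@(ray(c,u,v,z)[:2]-C)*1e3).round(1)
h=cv2.cvtColor(c["img"],cv2.COLOR_RGB2HSV); m=cv2.inRange(h,(5,215,120),(20,255,255))
k,l,st,ce=cv2.connectedComponentsWithStats(m)
for i in range(1,k):
    if st[i,4]>100:
        x,y,w,hh=st[i,:4]; print(st[i],ce[i].round(),f(x,y+hh/2,.0255),"top",f(x+w/2,y,.0255),"bot",f(x+w/2,y+hh,.0255))
E
```

```text
9.175 [0.45615475 0.02982906 0.19515642] [ 6.91115850e-01  7.22743344e-01 -7.12915702e-04 -6.57189956e-04] 0.030189772712139493
[ 313  144   86  143 3813] [343. 215.] [-83.6   2.8] top [-52.9  55. ] bot [-49.8 -55.8]
[ 482  154   82   52 2524] [520. 179.] [39.3 29.4] top [66.2 47.9] bot [72.2 10. ]
[ 117  276  111  109 2442] [181. 318.] [-245.5  -95. ] top [-194.2  -46.3] bot [-206.  -148.7]
[130 446  18  19 104] [138. 454.] [-254.3 -226.7] top [-244.4 -215.6] bot [-247.6 -238.1]
```

View pics/w4.png

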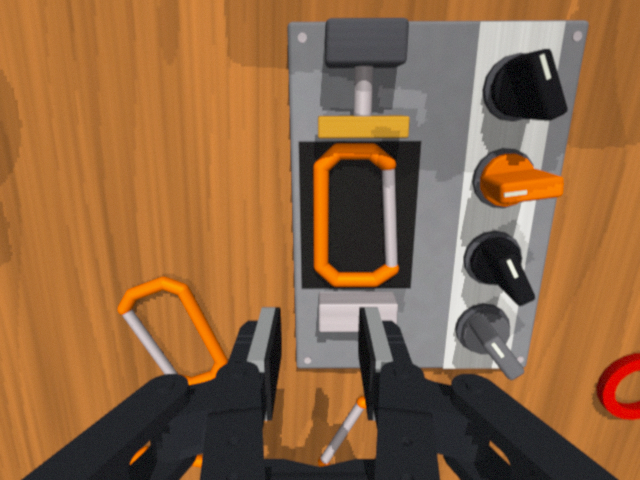

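The carabiner lies in the tray with its middle at about (-51, -0.4) mm, between jaw and anvil, and is released. Now the knob bar's axis and angle.

```bash
python3 - <<'E'
from h import *
import pickle; c=pickle.load(open("w3.pkl","rb"))
h=cv2.cvtColor(c["img"],cv2.COLOR_RGB2HSV)
g=lambda u,v:ray(c,u,v,.068)[:2]
up=[];lo=[];mk=[]
for u in range(560,626,3):
    v=h[180:240,u].astype(int); o=(v[:,1]>200)|((v[:,2]>215)&(v[:,1]>60)); 
    b=np.nonzero((v[:,2]>=232)&(v[:,1]>200))[0]; b=b[b>12]; i=b.min()
    e=np.nonzero(v[:,1]>200)[0].max(); up.append(g(u,180+i)); lo.append(g(u,181+e))
up,lo=np.array(up),np.array(lo)
for P in(up,lo):
    k=np.polyfit(P[:,0],P[:,1],1);print("y at .5885",np.polyval(k,.5885),"angle",np.degrees(np.arctan(k[0])), "scatter",np.std(P[:,1]-np.polyval(k,P[:,0])))
A,B=g(555,222),g(582,218.8);print("marker angle",np.degrees(np.arctan2(*(B-A)[::-1])), "bar right end",g(631,210))
E
```

```text
y at .5885 0.073061514196629 angle 10.446781756394053 scatter 0.0001579317439134744
y at .5885 0.060041589252659955 angle 8.692396073820714 scatter 0.0002655076913753316
marker angle 9.686109246121806 bar right end [0.6072168  0.07018406]
```

Request:
play_rows --pt "32 31 133 0 -97" --pt "32 31 133 0 -97" --pt "32 31 133 0 -97" --pt "32 31 133 0 -97" --pt "32 31 133 0 -97" --pt "32 31 133 0 -97" --pt "32 31 133 0 -97" --pt "32 31 133 0 -97" --pt "32 31 133 0 -97" --pt "32 31 133 20 -97" --pt "32 31 133 40 -97" --pt "32 31 133 40 -97"

```text
time_s: 10.68
eef_pos: [0.5864, 0.0666, 0.1531]
tool_rot: [-0.083, 0.997, -0.0, -0.003]
contact_force: [0.1, 0.0, 0.4]
width: 0.0321
grasp_force: 0.0
```

```bash
python3 - <<'E'
from h import *
c=cam("wrist","w5.png"); s=env.sense(); print(s["time_s"],s["eef_pos"],s["tool_rot"],s["contact_force"],s["moment"])
a,b=s["tool_rot"][:2];print("tool y deg",np.degrees(2*np.arctan2(b,a))-90)
E
```

```text
10.725 [0.58733853 0.06668465 0.15446252] [-8.33729655e-02  9.96516546e-01 -5.72499654e-05 -1.92826354e-03] [-0.95839456  0.4234823   0.895128  ] [ 0.00315132 -0.0429658  -0.00440786]
tool y deg 99.56495890643788
```

View pics/w5.png

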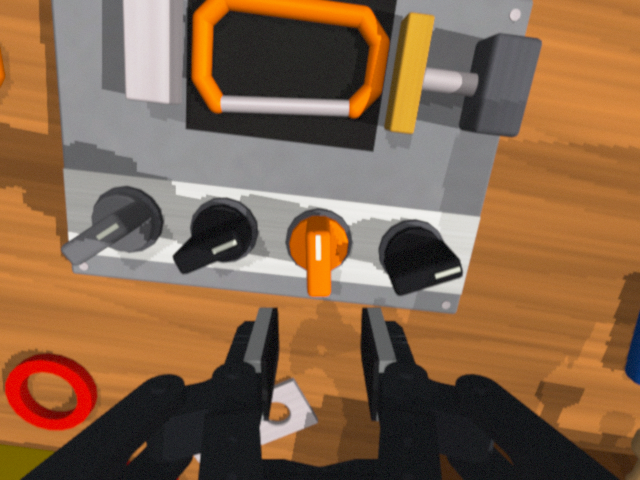

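The bar stands upright in the picture, centred at column 318 between the fingers. Descend, then close.

Request:
play_rows --pt "32 1 0 40 0" --pt "32 1 0 75 0" --pt "32 1 0 95 0" --pt "32 1 0 100 0" --pt "32 1 0 100 0" --pt "32 1 0 100 0"

```text
time_s: 11.48
eef_pos: [0.5884, 0.0667, 0.0574]
tool_rot: [-0.083, 0.997, 0.0, 0.001]
contact_force: [0.2, 0.6, 0.4]
width: 0.0316
grasp_force: 0.0
```

Request:
play_rows --pt "0 0 0 0 0" --pt "0 0 0 0 0" --pt "0 0 0 0 0" --pt "0 0 0 0 0" --pt "0 0 0 0 0" --grip_force 80

```text
time_s: 12.1
eef_pos: [0.5882, 0.0663, 0.0575]
tool_rot: [-0.084, 0.996, -0.0, 0.001]
contact_force: [-0.7, -2.8, 5.5]
width: 0.0125
grasp_force: 78.0
```

```bash
cat > s.py <<'E'
from h import *
s=env.sense();a,b=s["tool_rot"][:2]
print(round(s["time_s"],2),"pos",np.round(s["eef_pos"],4),"F",np.round(s["contact_force"],2),"M",np.round(s["moment"],3),"y deg",round(np.degrees(2*np.arctan2(b,a))-90,2),round(s["width"],4),s["joint_torque"][5].round(3))
E
python3 s.py
```

```text
12.1 pos [0.5882 0.0663 0.0575] F [-0.68 -2.77  5.55] M [-0.399  0.232  0.178] y deg 99.59 0.0125 0.15
```

Request:
play_rows --pt "0 0 0 0 4" --pt "0 0 0 0 8" --pt "0 0 0 0 12" --pt "0 0 0 0 14" --pt "0 0 0 0 14" --pt "0 0 0 0 14"

```text
time_s: 12.85
eef_pos: [0.5882, 0.0664, 0.0575]
tool_rot: [0.039, 0.999, -0.0, 0.001]
contact_force: [-1.7, -2.0, 5.9]
width: 0.0127
grasp_force: 78.1
```

```bash
python3 s.py
```

```text
12.85 pos [0.5882 0.0664 0.0575] F [-1.75 -2.    5.9 ] M [-0.295  0.154  0.011] y deg 85.56 0.0127 -0.013
```

Request:
play_rows --pt "0 0 0 0 4" --pt "0 0 0 0 8" --pt "0 0 0 0 10" --pt "0 0 0 0 12" --pt "0 0 0 0 12" --pt "0 0 0 0 12"

```text
time_s: 13.6
eef_pos: [0.5882, 0.0665, 0.0575]
tool_rot: [0.143, 0.99, 0.0, 0.001]
contact_force: [-0.8, -1.6, 7.2]
width: 0.0125
grasp_force: 78.1
```

```bash
python3 s.py
```

```text
13.6 pos [0.5882 0.0665 0.0575] F [-0.79 -1.58  7.24] M [-0.208  0.153  0.003] y deg 73.57 0.0125 0.008
```

Request:
play_rows --pt "0 0 0 0 2" --pt "0 0 0 0 2" --pt "0 0 0 0 2" --pt "0 0 0 0 2"

```text
time_s: 14.1
eef_pos: [0.5883, 0.0665, 0.0575]
tool_rot: [0.16, 0.987, 0.0, 0.001]
contact_force: [-1.1, -1.0, 6.2]
width: 0.0123
grasp_force: 78.1
```

```bash
python3 s.py
```

```text
14.1 pos [0.5883 0.0665 0.0575] F [-1.07 -1.03  6.19] M [-0.155  0.2    0.014] y deg 71.57 0.0123 0.018
```

Mz stays near zero, so I'll check numerically that the jaw and the knob have really moved.

```bash
cat > j.py <<'E'
from h import *
def jaw(c):
    C=np.array([.535,.0333]);a=.0456;Rm=np.array([[np.cos(a),np.sin(a)],[-np.sin(a),np.cos(a)]])
    h=cv2.cvtColor(c["img"],cv2.COLOR_RGB2HSV); m=cv2.inRange(h,(19,140,120),(28,255,255))
    out=[]
    for X in (-60,-55,-50,-45,-40): # sample along fixture y at jaw top height, look for brass extent
        ys=np.arange(20,85,.25); hit=[]
        for y in ys:
            w=Rm.T@(np.array([X,y])/1e3)+C; p=proj(c,[*w,.044]).round().astype(int)
            if 0<=p[0]<640 and 0<=p[1]<480 and m[p[1],p[0]]: hit.append(y)
        out.append((hit[0],hit[-1]) if hit else None)
    return out
E
python3 - <<'E'
from j import *
import pickle
for n in("w1","w3","w4"): print(n,jaw(pickle.load(open(n+".pkl","rb"))))
print("now wrist",jaw(cam("wrist","w6.png")))
for n in("scene","side"): print(n,jaw(cam(n)))
E
```

```text
w1 [(np.float64(62.25), np.float64(74.5)), (np.float64(61.5), np.float64(74.75)), (np.float64(61.75), np.float64(74.0)), (np.float64(61.75), np.float64(74.25)), (np.float64(62.0), np.float64(74.25))]
w3 [(np.float64(33.25), np.float64(75.0)), (np.float64(31.5), np.float64(74.0)), (np.float64(32.0), np.float64(74.0)), (np.float64(32.0), np.float64(74.5)), (np.float64(61.25), np.float64(74.5))]
w4 [(np.float64(61.0), np.float64(74.5)), (np.float64(61.75), np.float64(74.0)), (np.float64(61.0), np.float64(74.0)), (np.float64(61.0), np.float64(74.5)), (np.float64(61.0), np.float64(74.5))]
now wrist [None, (np.float64(53.5), np.float64(58.75)), (np.float64(53.25), np.float64(66.75)), (np.float64(53.5), np.float64(66.75)), (np.float64(53.5), np.float64(66.75))]
scene [None, None, None, None, (np.float64(59.75), np.float64(61.75))]
side [(np.float64(50.0), np.float64(61.25)), (np.float64(52.25), np.float64(62.0)), (np.float64(51.75), np.float64(60.0)), (np.float64(51.25), np.float64(62.25)), (np.float64(50.75), np.float64(61.75))]
```

View pics/w6.png

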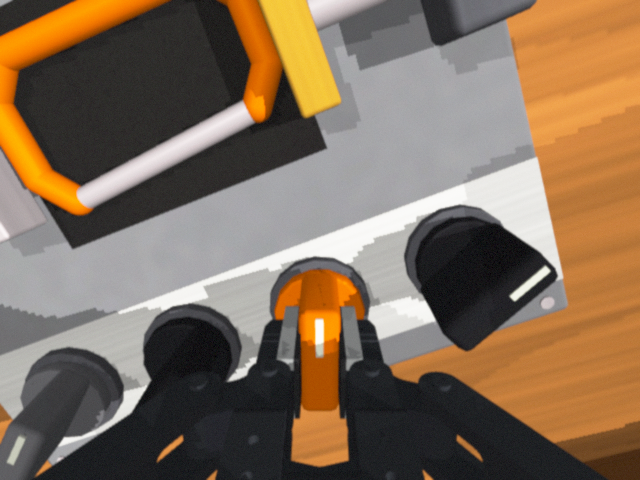

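The picture shows the bar firmly in the fingers with the jaw following: its face went from 61.3 to about 53.5 mm. Contact is then due at about 43° and 10 N at about 52°. I'll read the moment in equal small ramps.

Request:
play_rows --pt "0 0 0 0 1" --pt "0 0 0 0 2" --pt "0 0 0 0 3" --pt "0 0 0 0 4"

```text
time_s: 14.75
eef_pos: [0.5883, 0.0666, 0.0575]
tool_rot: [0.195, 0.981, 0.0, 0.001]
contact_force: [-1.3, -0.6, 6.1]
width: 0.0125
grasp_force: 78.1
```

```bash
python3 s.py
```

```text
14.75 pos [0.5883 0.0666 0.0575] F [-1.32 -0.58  6.06] M [-0.073  0.155  0.241] y deg 67.56 0.0125 0.02
```

Request:
play_rows --pt "0 0 0 0 1" --pt "0 0 0 0 2" --pt "0 0 0 0 3" --pt "0 0 0 0 4"

```text
time_s: 15.25
eef_pos: [0.5883, 0.0666, 0.0575]
tool_rot: [0.229, 0.974, 0.0, 0.001]
contact_force: [-0.9, -0.2, 5.0]
width: 0.0127
grasp_force: 78.1
```

```bash
python3 s.py
```

```text
15.25 pos [0.5883 0.0666 0.0575] F [-0.91 -0.15  4.98] M [-0.066  0.166  0.251] y deg 63.56 0.0127 0.02
```

Request:
play_rows --pt "0 0 0 0 1" --pt "0 0 0 0 2" --pt "0 0 0 0 3" --pt "0 0 0 0 4"

```text
time_s: 15.75
eef_pos: [0.5883, 0.0666, 0.0575]
tool_rot: [0.263, 0.965, 0.0, 0.001]
contact_force: [0.1, -0.7, 4.5]
width: 0.0123
grasp_force: 78.1
```

```bash
python3 s.py
```

```text
15.75 pos [0.5883 0.0666 0.0575] F [ 0.11 -0.72  4.54] M [-0.03   0.116  0.226] y deg 59.56 0.0123 0.02
```

Ramped readings give the plain friction level, 0.24 N m, at 40°. Next come 2° ramps.

Request:
play_rows --pt "0 0 0 0 0.5" --pt "0 0 0 0 1" --pt "0 0 0 0 1.5" --pt "0 0 0 0 2"

```text
time_s: 16.25
eef_pos: [0.5883, 0.0667, 0.0575]
tool_rot: [0.279, 0.96, 0.0, 0.001]
contact_force: [-0.2, -0.5, 5.7]
width: 0.0125
grasp_force: 78.1
```

```bash
python3 s.py
```

```text
16.25 pos [0.5883 0.0667 0.0575] F [-0.23 -0.51  5.66] M [-0.005  0.084  0.247] y deg 57.58 0.0125 0.134
```

Request:
play_rows --pt "0 0 0 0 0.5" --pt "0 0 0 0 1" --pt "0 0 0 0 1.5" --pt "0 0 0 0 2"

```text
time_s: 16.75
eef_pos: [0.5883, 0.0667, 0.0575]
tool_rot: [0.296, 0.955, 0.0, 0.001]
contact_force: [0.0, -0.7, 5.7]
width: 0.0128
grasp_force: 78.1
```

```bash
python3 s.py
```

```text
16.75 pos [0.5883 0.0667 0.0575] F [ 0.01 -0.74  5.68] M [-0.031  0.1    0.253] y deg 55.58 0.0128 0.134
```

Request:
play_rows --pt "0 0 0 0 0.5" --pt "0 0 0 0 1" --pt "0 0 0 0 1.5" --pt "0 0 0 0 2"

```text
time_s: 17.25
eef_pos: [0.5883, 0.0667, 0.0575]
tool_rot: [0.312, 0.95, 0.0, 0.001]
contact_force: [-0.6, 0.5, 5.6]
width: 0.0125
grasp_force: 78.1
```

```bash
python3 s.py
```

```text
17.25 pos [0.5883 0.0667 0.0575] F [-0.63  0.54  5.6 ] M [-0.053  0.076  0.173] y deg 53.58 0.0125 0.147
```

Request:
play_rows --pt "0 0 0 0 0.5" --pt "0 0 0 0 1" --pt "0 0 0 0 1.5" --pt "0 0 0 0 2"

```text
time_s: 17.75
eef_pos: [0.5884, 0.0667, 0.0575]
tool_rot: [0.329, 0.944, 0.0, 0.001]
contact_force: [-0.8, 0.1, 5.1]
width: 0.0126
grasp_force: 78.1
```

```bash
python3 s.py; python3 -c "
from j import *
print(jaw(cam('wrist')))"
```

```text
17.75 pos [0.5884 0.0667 0.0575] F [-0.76  0.07  5.11] M [0.028 0.119 0.23 ] y deg 51.58 0.0126 0.173
[(np.float64(49.0), np.float64(65.25)), (np.float64(49.25), np.float64(65.0)), (np.float64(49.25), np.float64(62.75)), (np.float64(49.25), np.float64(63.0)), (np.float64(49.25), np.float64(65.5))]
```

Joint torque 6 after equal ramps reads 0.134, 0.134, 0.147 and 0.173, so contact came at about 45°. Continue with the same steps.

Request:
play_rows --pt "0 0 0 0 0.5" --pt "0 0 0 0 1" --pt "0 0 0 0 1.5" --pt "0 0 0 0 2"

```text
time_s: 18.3
eef_pos: [0.5884, 0.0667, 0.0575]
tool_rot: [0.345, 0.938, 0.0, 0.001]
contact_force: [-1.0, 0.6, 5.9]
width: 0.0124
grasp_force: 78.1
```

```bash
python3 s.py
```

```text
18.3 pos [0.5884 0.0667 0.0575] F [-1.02  0.59  5.86] M [0.055 0.083 0.302] y deg 49.59 0.0124 0.199
```

Request:
play_rows --pt "0 0 0 0 0.5" --pt "0 0 0 0 1" --pt "0 0 0 0 1.5" --pt "0 0 0 0 2"

```text
time_s: 18.8
eef_pos: [0.5884, 0.0667, 0.0575]
tool_rot: [0.362, 0.932, 0.0, 0.001]
contact_force: [-0.5, 0.9, 5.3]
width: 0.0125
grasp_force: 78.2
```

```bash
python3 s.py
```

```text
18.8 pos [0.5884 0.0667 0.0575] F [-0.47  0.95  5.35] M [0.016 0.066 0.355] y deg 47.59 0.0125 0.226
```

Request:
play_rows --pt "0 0 0 0 0.5" --pt "0 0 0 0 1" --pt "0 0 0 0 1.5" --pt "0 0 0 0 2"

```text
time_s: 19.3
eef_pos: [0.5884, 0.0667, 0.0575]
tool_rot: [0.378, 0.926, 0.0, 0.001]
contact_force: [-1.1, 0.4, 6.0]
width: 0.0127
grasp_force: 78.2
```

```bash
python3 s.py
```

```text
19.3 pos [0.5884 0.0667 0.0575] F [-1.11  0.39  6.04] M [0.023 0.082 0.338] y deg 45.59 0.0127 0.253
```

Request:
play_rows --pt "0 0 0 0 0.5" --pt "0 0 0 0 1" --pt "0 0 0 0 1.5" --pt "0 0 0 0 1.5"

```text
time_s: 19.8
eef_pos: [0.5884, 0.0668, 0.0575]
tool_rot: [0.39, 0.921, 0.0, 0.001]
contact_force: [-0.1, -0.2, 5.4]
width: 0.0127
grasp_force: 78.1
```

```bash
python3 s.py
```

```text
19.8 pos [0.5884 0.0668 0.0575] F [-0.07 -0.24  5.41] M [0.027 0.075 0.284] y deg 44.1 0.0127 0.34
```

The load is an estimated 9 to 10 N. Open and lift clear.

Request:
play_rows --pt "30 0 0 0 0" --pt "30 0 0 0 0" --pt "30 0 0 0 0" --pt "30 0 0 0 0" --pt "30 0 0 -20 0" --pt "30 0 0 -60 0" --pt "30 0 0 -110 0" --pt "30 0 0 -130 0" --pt "30 0 0 -130 0" --pt "30 0 0 -130 0"

```text
time_s: 21.05
eef_pos: [0.5868, 0.0665, 0.1851]
tool_rot: [0.39, 0.921, -0.0, -0.001]
contact_force: [-0.2, 0.3, -0.9]
width: 0.0301
grasp_force: 0.0
```

```bash
python3 s.py; python3 - <<'E'
from j import *
c=cam("wrist"); print(jaw(c))
C=np.array([.535,.0333]);a=.0456;Rm=np.array([[np.cos(a),np.sin(a)],[-np.sin(a),np.cos(a)]])
h=cv2.cvtColor(c["img"],cv2.COLOR_RGB2HSV)
v=cv2.inRange(h,(5,215,120),(18,255,255)); k,l,st,ce=cv2.connectedComponentsWithStats(v)
for i in range(1,k):
    if st[i,4]>300:
        z=.0255
        P=np.array([Rm@(ray(c,x,y,z)[:2]-C)*1e3 for y,x in np.argwhere(l==i)[::5]]); print("blob z",z,P.min(0).round(1),P.max(0).round(1))
        Q=np.array([Rm@(ray(c,x,y,.068)[:2]-C)*1e3 for y,x in np.argwhere(l==i)[::5]]); w=np.linalg.eigh(np.cov(Q.T))[1][:,1]; print("  at .068 mid",Q.mean(0).round(1),"axis deg",np.degrees(np.arctan2(w[1],w[0])).round(1))
E
```

```text
21.05 pos [0.5868 0.0665 0.1851] F [-0.15  0.28 -0.9 ] M [ 0.019  0.063 -0.009] y deg 44.06 0.0301 0.0
[(np.float64(49.25), np.float64(64.25)), (np.float64(49.0), np.float64(64.0)), (np.float64(49.0), np.float64(62.5)), (np.float64(49.25), np.float64(62.5)), (np.float64(49.25), np.float64(64.25))]
blob z 0.0255 [-83.7 -61.4] [-17.7  46.1]
  at .068 mid [-54.2   8.5] axis deg 92.1
blob z 0.0255 [37.9  0.4] [82.6 47.4]
  at .068 mid [50.  35.8] axis deg 131.3
blob z 0.0255 [ -56.7 -265.1] [   9.9 -157.9]
  at .068 mid [ -16.  -163.9] axis deg 76.1
```

```bash
python3 -c "
from workcell import env
print(env.hand_in())"
```

```text
the job is handed in; nothing more can be done
None
```

I laid the orange carabiner flat in the tray and clamped it against the anvil at an estimated 9–10 N. I let go of the knob and handed the job in; no verdict came back.

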